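Tap the specimen carrier home under the microscope, then open its vacuum hold-down

ROBOT

A 6-joint arm with a two-finger parallel gripper is mounted at the origin on the work surface. World frame = base frame: x ahead of the robot, y to its left, z up, the work surface at z = 0. Lengths are in mm, angles in rad, forces in N, time in s.
With the tool pointing down it reaches from about 425 to 925 mm from the base axis. Payload 12.5 kg.
Tool frame: the origin (TCP) lies midway between the tips of the shut fingers; the grasp point (between the pads) lies 19 mm behind it; z points along the fingers, y is the direction in which the jaws open and shut (so a half turn about z gives the same grasp; the last joint's range is limited). The gripper opens to 85 mm and grips with 20 to 120 N. Pads are 22 mm wide; open, the fingers measure 114 mm over their backs; the gripper's body (76 mm by 85 mm) begins 54 mm behind the grasp point. The pads swing forward as they close: fully open they stand 13 mm farther back than shut.
Start: joints at [1.123, 0.491, 1.559, -0, 1.092, -0.106], TCP at [209.473, 588.868, 231.327] pointing down, gripper open.
Joint ranges: [-3.1, 3.1], [-0.84, 2.19], [0.05, 2.79], [-1.13, 4.28], [0.06, 2.93], [-2.69, 2.69]. Speed limits (rad/s): [2.22, 2.22, 2.79, 3.14, 3.14, 3.14].

INTERFACE

Orientations are given as a 3x3 rotation matrix whose columns are the frame's x, y, z axes.
In Python, from station import robot gives the robot as it stands. The module is installed in compiled form; this text tells all that it offers.
- The arm moves only by the shell command python3 -m creep 'ROWS' [FORCE]. ROWS is text: rows parted by semicolons, each of 7 numbers parted by spaces: the turn, a rotation vector about the tool's x, y, z in rad, then the shift along the tool's x, y, z in m, then the opening, from 0 (shut) to 1 (fully open). A call has 1 to 8 rows; each row is the pose to reach, as a shift and turn from the pose measured when the call began, along the tool's axes at that moment; what a row does not reach only later rows make up. A row lasts 1/10 s, in which the tool goes at most 50 mm and 8.59 degrees, less where a joint would pass 70% of its speed; a pose out of reach is approached as far as the arm can. A call with a gripper value outside its range is refused whole. The fingers move at their own pace and stop on an object; FORCE is the grip in N (left out, the last holds). Time passes only in rows, so rows that repeat a pose let the fingers close. It gives the time, the measured TCP pose, the force and the opening at its end, in the units of the state.
- robot.sense(): the state, without advancing time (a new reading comes with each control period).
- robot.read_camera(name): name is "scene" or "top" or "wrist"; returns the picture (384x512x3 uint8, red, green, blue); there is no depth.
- robot.camera_info(name): a dict with "fx", "fy", "cx", "cy" (pixels), "rvec" (rotation vector, rad) and "tvec" (3), from world to camera coordinates, as OpenCV has them. Camera axes: x right, y down, z forward; pixel columns grow to the right and rows downward; lengths in mm; the calibration is good to about 2 mm. A picture is of the moment at which its call begins: read the wrist's pose just before it. camera_info takes no time and is no camera call; for the wrist camera it gives the pose at the moment of the call.
- robot.finish_job(): hands the job in, once; it reports no verdict.
The state is a dict: "clock": time; "joints": joint angles; "qvel": joint speeds; "joint_efforts": joint torques, N m; "eef_pos": TCP position; "ee_rot": TCP orientation; "ft_force": force on the tool from outside, world axes, zero at the start; "moment": the same for the moment, N m; "opening": opening from 0.0 (shut) to 1.0 (fully open).
Only numpy, scipy, OpenCV 4.12 (cv2) and the standard library are available. Lean on these libraries where they do the work, as an engineer would, in place of code of your own. Each camera call takes 0.05 s, during which the arm holds its last target.

TASK

Pick up the orange pusher and with it - never with the hand - nudge the blue specimen carrier along the microscope stage into the black light shield, gently and a little at a time, until it is fully home against the stop hidden inside; the stop is only lightly clamped, so do not drive it back. Only then turn the red handle of the vacuum cock a quarter turn, right to its end, so that it lies along the pipe. Leave the pusher lying flat on the table and do not disturb the bottles or the jar.

Things in the scene. Friction and masses are not known exactly. Their poses are not given: they have to be found in the camera images.
- microscope: White stereo microscope fixed to the table, sideways to the robot. Origin on the table surface, under the stage's centre line; +y is the push direction into the black shield, z up. White stage plate 150 wide (x), y=-180 to +210 mm, top 12 above the table. Inside the shield is a steel stop; its flat face lies anywhere from y=+90 to +125, new each time, hidden from above and in front.
- shield_mouth (a point): Middle of the shield's mouth on the stage floor, at microscope y=+40 mm. Black shield (tunnel) from here 166 mm on to +y, closed at its far end: 76 wide, 66 high inside; 100 wide, top 84 above the table outside. Two aluminium guides flare from 76 mm apart at the mouth to 115 apart 47 mm in front of it, 24 tall above the stage.
- optics (a point): Centre of the white optics head over the shield, 235 above the table, at microscope y=+135. Head 110 wide (150 over its focus knobs), y=+60 to +210 mm, 185 to 285 above the table; a black objective under it, eyepieces on top lean forward over the mouth to y=+25 at 270 to 360 above the table.
- stop_slip (a joint): How far the hidden stop has been driven back along microscope +y, m: 0 as set. It is clamped by friction and starts to slip at about 14 N; it does not come back. Up to 3 mm is tolerable.
- seat_pin (a joint): Light spring pin (under 0.4 N) in the stop's face, m: 0 when nothing touches it, it sticks out 6 mm toward the mouth and reads 0.006 when the carrier is flush against the stop.
- carrier: Blue carrier block with a clear glass dish (60 dia, 10 tall) fixed on top: 70 wide (x), 100 long (y), 36 tall, 46 with dish; 0.25 to 0.5 kg, loose; yellow strip at its rear (-y) end. Origin: centre of underside. Starts on the stage before the mouth, +y end forward, up to 10 mm off centre and 0.15 rad askew. Home, 15 to 50 mm of it stick out of the mouth.
- pusher: Loose orange plastic pusher lying on the table, 200 long along its y, 0.14 kg. Origin: under its centre on the underside. Push head at +y: 56 wide (x), 14 thick, 40 tall, its flat face at y=+100. Handle bar 16 wide, from z=14 to z=34 above its underside; black foot 30 wide, 34 tall at the -y end (y=-84 to -100). It is gripped across the bar, at its middle.
- cock: Brass vacuum ball cock fixed to the table beside the stage, origin on the table under its spindle axis, z up. Block 46 x 46, top 44 above the table, on a grey foot plate 90 (x) by 56 (y) 8 thick; pipe stubs (20 dia, axis 28 above the table) along its y to 57 mm either way.
- valve (a joint): Angle of the red handle about the cock's vertical axis, rad: 0 = shut, handle points along the cock's +x, across the pipe; grows clockwise seen from above to 1.571 = open, handle along the cock's -y, along the pipe, against a hard stop; stays where left (0.12 N m friction). It starts at 0 to 0.2.
- valve_tip (a point): Top of the red handle's outer end. The handle is a bar 14 wide, 22 tall (62 to 84 above the table), reaching 74 mm from the spindle axis.
- amber_bottle: Amber bottle, 54 dia, 115 tall, standing loose; origin centre of base. Bystander.
- white_bottle: White bottle, 50 dia, 105 tall, standing loose; origin centre of base. Bystander.
- sample_jar: Clear jar with green cap, 60 dia, 85 tall, standing loose; origin centre of base. Bystander.
There are look-alikes about, which are no part of the job. There is more than one size of the carrier; the one meant has the size given above. Of the things that look like the pusher, the larger one is meant.

How it is judged:
By the outcome, as a careful person would: the job done as asked, in the order asked, and still so for the second after the job is handed in, with the robot touching nothing.
It also fails if it takes over 72 s, if anything falls off the work surface, if the arm or the gripper's body presses on something with over 40 N, if the wrist force passes 120 N, or if a joint passes its speed limit or range.

## Working session

There is one attempt and no reset: what is moved stays moved. The work goes in short steps, Python scripts to look and compute and a shell command to move; the robot and the scene stay as the last step left them, time stands still between calls to the robot, and variables do not carry over. Pictures are saved under pics/ and viewed, and the job is handed in when it is done.

```bash
mkdir -p pics
python3 - <<'E'
from station import robot
import cv2
s=robot.sense()
for k,v in s.items(): print(k,v)
for n in ("scene","top"):
    im=robot.read_camera(n); cv2.imwrite(f"pics/{n}0.png",im[:,:,::-1]); i=robot.camera_info(n); print(n,i)
print(robot.camera_info("wrist"))
E
```

```text
clock 0.0
joints [ 1.12338643e+00  4.91592732e-01  1.55945109e+00 -3.09512740e-05
  1.09168124e+00 -1.05596918e-01]
qvel [ 5.31656899e-04  1.57895342e-03 -7.78952454e-05  9.04983817e-04
  2.28321672e-05 -4.62549670e-05]
joint_efforts [ 1.04068782e-03 -6.18466902e+01 -2.61596489e+01 -9.91594015e-05
  4.20140932e-03 -5.53176704e-06]
eef_pos [209.38452588 588.64818275 230.70655782]
ee_rot [[-9.42153277e-01  3.35182021e-01 -4.65155127e-04]
 [ 3.35182331e-01  9.42152715e-01 -1.03283313e-03]
 [ 9.20600716e-05 -1.12899889e-03 -9.99999358e-01]]
ft_force [0.32466853 0.73061444 0.44930881]
moment [ 0.01873846 -0.01807604  0.00346813]
opening 0.998416752191858
scene {'fx': 413.8621420906978, 'fy': 413.8621420906978, 'cx': 262.1771617158163, 'cy': 189.0119282583765, 'rvec': array([ 1.99848926,  0.83507251, -0.45905399]), 'tvec': array([-290.28089952,  -88.0651988 , 1510.04848158])}
top {'fx': 365.178753447567, 'fy': 365.178753447567, 'cx': 253.8090597739529, 'cy': 190.94663981846048, 'rvec': array([ 2.18721578, -2.1464045 ,  0.11803181]), 'tvec': array([-110.10779577,  543.50258148, 1112.38698619])}
{'fx': 284.0686510889609, 'fy': 284.0686510889609, 'cx': 253.60558619240877, 'cy': 196.4321431127004, 'rvec': array([-2.36439603, -1.66889858, -0.24447847]), 'tvec': array([-625.46117511,  -38.0371074 ,  378.83333388])}
```

View pics/scene0.png

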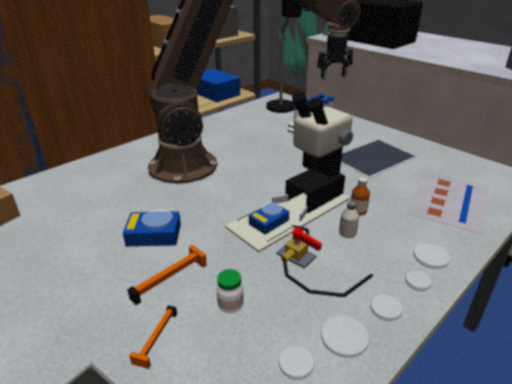

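View pics/top0.png

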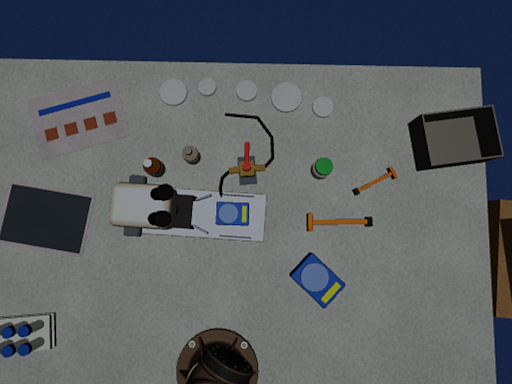

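Pusher candidates in the top view are the large orange one at about (340,221) and a small one at (375,180). Carrier candidates are the small blue block on the stage at (232,213) and a larger block on the table at (317,280). By the description I want the larger pusher and the carrier on the stage. I'll check both in enlarged crops.

```bash
cat > h.py <<'E'
import numpy as np, cv2
from station import robot
def cam(n):
    i=robot.camera_info(n); K=np.array([[i['fx'],0,i['cx']],[0,i['fy'],i['cy']],[0,0,1.]])
    return K,cv2.Rodrigues(np.array(i['rvec']))[0],np.array(i['tvec'])
def unproj(c,u,v,z):
    K,R,t=c; d=R.T@np.linalg.inv(K)@np.array([u,v,1.]); o=-R.T@t
    return (o+d*(z-o[2])/d[2])
def proj(c,p):
    K,R,t=c; q=K@(R@np.array(p,float)+t); return q[:2]/q[2]
def crop(im,x0,x1,y0,y1,k,fn):
    cv2.imwrite(fn,cv2.resize(im[y0:y1,x0:x1],None,fx=k,fy=k,interpolation=cv2.INTER_CUBIC))
E
python3 - <<'E'
from h import *
im=cv2.imread("pics/top0.png")
crop(im,295,405,160,245,7,"pics/c1.png")
crop(im,110,280,135,245,4.7,"pics/c2.png")
c=cam("top")
print(cam("top")[1].T@-c[2])
E
```

```text
[ 423.13013053  -99.3223644  1164.48252472]
```

View pics/c1.png

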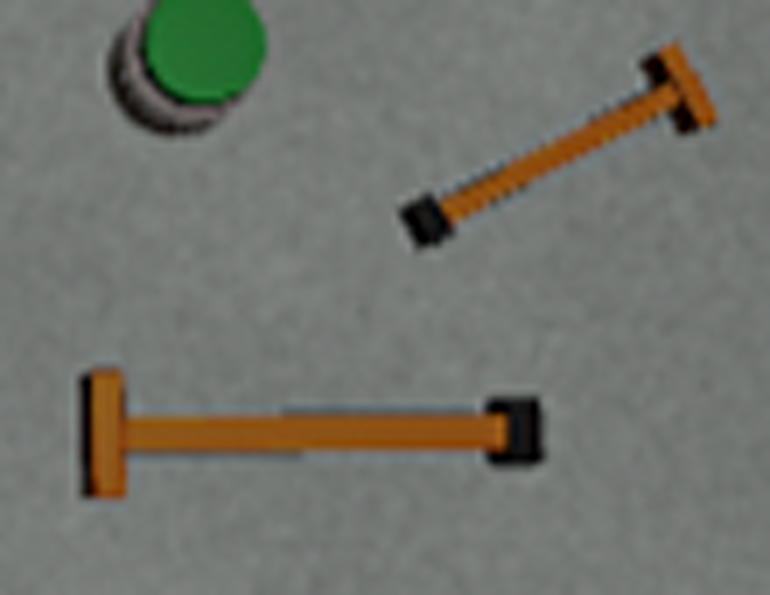

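View pics/c2.png

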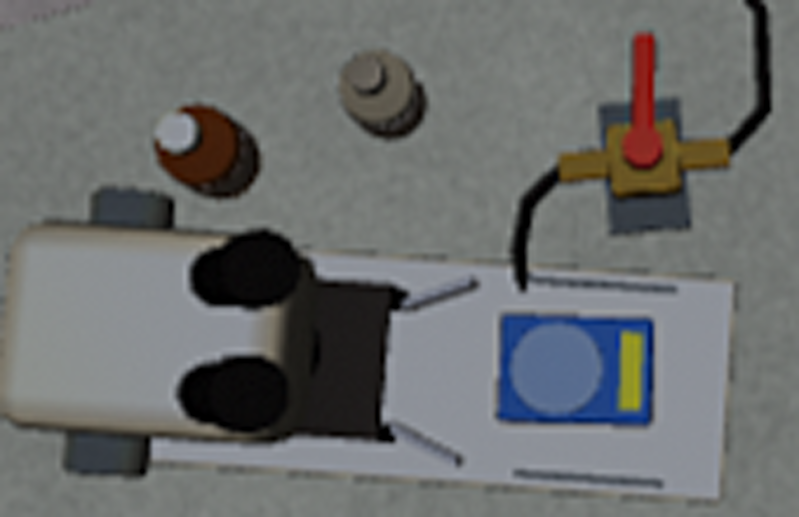

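```bash
cat > m1.py <<'E'
from h import *
c=cam("top")
def P1(x,y,z): return unproj(c,295+(x+.5)/7-.5,160+(y+.5)/7-.5,z)[:2].round(1)
def P2(x,y,z): return unproj(c,110+(x+.5)/4.7-.5,135+(y+.5)/4.7-.5,z)[:2].round(1)
print("pusher head top",[P1(*q,40) for q in((92,370),(124,370),(126,497),(91,497))])
print("foot top",[P1(*q,34) for q in((541,398),(541,463))])
print("bar top",[P1(*q,34) for q in((130,433),(485,431))])
print("stage",[P2(*q,12) for q in((733,282),(720,498),(310,252),(150,460))])
print("carrier top z48",[P2(*q,48) for q in((500,314),(653,319),(650,425),(497,420))])
print("shield top z84",[P2(*q,84) for q in((391,289),(380,439))])
print("guides ends z36",[P2(*q,36) for q in((477,282),(461,461))])
print("spindle z84",P2(642,146,84),"tip",P2(643,35,84),"tipedges",P2(634,35,84),P2(654,35,84))
print("pipe z38",P2(560,165,38),P2(729,152,38))
print("foot plate z8",[P2(*q,8) for q in((600,103),(680,98),(690,228),(612,234))])
print("amber cap z115",P2(178,132,115),"white",P2(369,73,105))
im=cv2.imread("pics/top0.png")
print("jar z85",P1(205,45,85))
E
python3 m1.py
```

```text
pusher head top [array([ 481., -267.]), array([ 481.2, -281.1]), array([ 425.7, -282.1]), array([ 425.4, -266.7])]
foot top [array([ 472.6, -466.4]), array([ 444. , -465.9])]
bar top [array([ 453.8, -284.8]), array([ 457.6, -441.4])]
stage [array([ 536.4, -137.3]), array([ 391.8, -130.9]), array([551.3, 148.7]), array([409.8, 249.5])]
carrier top z48 [array([509. ,  15.4]), array([507.6, -84.4]), array([438.8, -83.8]), array([440.1,  15.3])]
shield top z84 [array([520.8,  81.1]), array([426.4,  84.5])]
guides ends z36 [array([530.8,  32.5]), array([413.2,  39.3])]
spindle z84 [615.4 -75.6] tip [687.6 -74.7] tipedges [687.5 -68.9] [687.8 -81.8]
pipe z38 [609.7 -20.4] [ 620.6 -132.5]
foot plate z8 [array([658.2, -44.6]), array([662.7, -99.3]), array([ 573.1, -107.7]), array([568. , -54.8])]
amber cap z115 [613.1 211.4] white [654.8  96.4]
jar z85 [ 618.6 -308.3]
```

```bash
cat > plan.py <<'E'
import sys
from h import *
from scipy.spatial.transform import Rotation as Ro
# args: x y z yawdeg(of tool y axis) ... groups of 4
s=robot.sense(); R=np.array(s['ee_rot']); p=np.array(s['eef_pos'])
print('t',s['clock'],'pos',p.round(1),'yaw_y',np.degrees(np.arctan2(R[1,1],R[0,1])).round(2),'F',np.array(s['ft_force']).round(2),'op',round(s['opening'],3),'J',np.array(s['joints']).round(2))
a=list(map(float,sys.argv[1:]))
for i in range(0,len(a),4):
    x,y,z,w=a[i:i+4]; w=np.radians(w)
    T=np.array([[-np.sin(w)*-1,np.cos(w),0],[-np.cos(w),np.sin(w),0],[0,0,-1]])
    if np.linalg.det(T)<0: T[:,0]*=-1
    rv=Ro.from_matrix(R.T@T).as_rotvec(); sh=R.T@(np.array([x,y,z])-p)/1000
    print(' '.join(f'{v:.3f}' for v in rv),' '.join(f'{v:.4f}' for v in sh))
E
python3 plan.py 209 589 440 70 330 495 450 57 440 410 450 44 480 370 450 40
```

```text
t 0.1 pos [209.4 588.7 230.8] yaw_y 70.42 F [-0.11 -0.24 -0.27] op 1.0 J [ 1.12  0.49  1.56  0.    1.09 -0.11]
-0.001 -0.000 0.007 0.0005 -0.0000 -0.2092
-0.001 0.000 0.234 -0.1450 -0.0480 -0.2192
-0.001 0.000 0.461 -0.2771 -0.0913 -0.2191
-0.001 0.000 0.531 -0.3282 -0.1155 -0.2191
```

```bash
python3 -m creep '0 0 0 0 0 -0.05 1; 0 0 0 0 0 -0.10 1; 0 0 0 0 0 -0.15 1; 0 0 0.1 -0.02 0 -0.20 1; 0 0 0.2 -0.06 -0.01 -0.22 1; 0 0 0.3 -0.105 -0.03 -0.22 1; 0 0 0.4 -0.15 -0.048 -0.22 1; 0 0 0.4 -0.195 -0.065 -0.22 1' 40; python3 plan.py 440 410 450 30 555 250 450 15 600 50 450 5 580 -150 400 1.5
```

```text
clock: 0.9
eef_pos: [372.4, 460.8, 450.8]
ee_rot: [[-0.735, 0.678, -0.001], [0.678, 0.735, -0.001], [-0.0, -0.001, -1.0]]
ft_force: [-0.0, 1.4, 0.2]
opening: 0.999
t 0.9 pos [372.4 460.8 450.8] yaw_y 47.32 F [-0.03  1.41  0.25] op 0.999 J [ 0.78  0.31  1.28 -0.    1.56 -0.05]
-0.001 0.000 0.302 -0.0841 0.0085 0.0008
-0.001 0.001 0.564 -0.2771 -0.0312 0.0009
-0.001 0.001 0.739 -0.4458 -0.1477 0.0011
-0.001 0.001 0.800 -0.5667 -0.3083 0.0513
```

```bash
python3 -m creep '0 0 0.1 -0.042 0.005 0 1; 0 0 0.2 -0.084 0.005 0 1; 0 0 0.3 -0.132 -0.003 0 1; 0 0 0.4 -0.18 -0.012 0 1; 0 0 0.5 -0.228 -0.022 0 1; 0 0 0.56 -0.277 -0.032 0 1; 0 0 0.62 -0.319 -0.06 0 1; 0 0 0.68 -0.36 -0.09 0 1'; python3 plan.py  600 50 450 5 560 -150 350 1.5 456 -366 150 1.46
```

```text
clock: 1.7
eef_pos: [576.4, 149.9, 450.1]
ee_rot: [[-0.143, 0.99, -0.002], [0.99, 0.143, -0.001], [-0.001, -0.002, -1.0]]
ft_force: [0.9, 0.4, 0.3]
opening: 1.001
t 1.7 pos [576.4 149.9 450.1] yaw_y 8.22 F [0.89 0.39 0.32] op 1.001 J [ 0.14  0.32  1.27 -0.    1.56  0.  ]
-0.002 0.001 0.056 -0.1023 0.0091 0.0001
-0.002 0.001 0.117 -0.2944 -0.0589 0.1005
-0.002 0.001 0.118 -0.4931 -0.1923 0.3010
```

```bash
python3 -m creep '0 0 0.03 -0.05 0.005 0 1; 0 0 0.056 -0.1 0.008 0 1; 0 0 0.08 -0.145 -0.008 0.02 1; 0 0 0.1 -0.19 -0.025 0.04 1; 0 0 0.117 -0.23 -0.04 0.06 1; 0 0 0.118 -0.27 -0.055 0.08 1; 0 0 0.118 -0.305 -0.075 0.11 1; 0 0 0.118 -0.34 -0.095 0.14 1'; python3 plan.py  456 -366 130 1.46
```

```text
clock: 2.5
eef_pos: [530.0, -201.3, 309.9]
ee_rot: [[-0.025, 1.0, -0.002], [1.0, 0.025, -0.001], [-0.001, -0.002, -1.0]]
ft_force: [1.0, -0.8, -1.1]
opening: 0.993
t 2.5 pos [ 530.  -201.3  309.9] yaw_y 1.45 F [ 1.   -0.84 -1.12] op 0.993 J [-0.48  0.34  1.59 -0.    1.21 -0.5 ]
-0.002 0.001 -0.000 -0.1625 -0.0778 0.1803
```

Run:
```python
from h import *
print(cam("wrist")[1].T)
```

```text
[[ 0.99967349  0.02482831  0.00603825]
 [ 0.02551687 -0.95763375 -0.28685622]
 [-0.00133972  0.28691663 -0.95795462]]
```

```bash
python3 -m creep '0 0 0 -0.035 -0.018 0.04 1; 0 0 0 -0.07 -0.035 0.08 1; 0 0 0 -0.105 -0.05 0.12 1; 0 0 0 -0.14 -0.067 0.155 1; 0 0 0 -0.162 -0.078 0.18 1; 0 0 0 -0.162 -0.078 0.18 1'; python3 plan.py  456 -366 6 1.46
python3 - <<'E'
from h import *
c=cam("wrist"); im=robot.read_camera("wrist")[:,:,::-1]; cv2.imwrite("pics/w1.png",im)
for q in ([455.8,-366.5,34],[453.2,-267,40],[458.3,-466,34]): print(proj(c,q))
E
```

```text
clock: 3.1
eef_pos: [453.1, -367.2, 126.2]
ee_rot: [[-0.022, 1.0, -0.006], [1.0, 0.022, 0.003], [0.003, -0.006, -1.0]]
ft_force: [0.6, -0.1, -0.0]
opening: 1.001
t 3.1 pos [ 453.1 -367.2  126.2] yaw_y 1.27 F [ 0.61 -0.12 -0.02] op 1.001 J [-0.79  0.56  1.77 -0.    0.82 -0.81]
-0.006 -0.003 -0.003 0.0008 0.0037 0.1202
[256.37988378 199.39030084]
[256.2789849   74.41654726]
[256.37726932 297.910737  ]
```

View pics/w1.png

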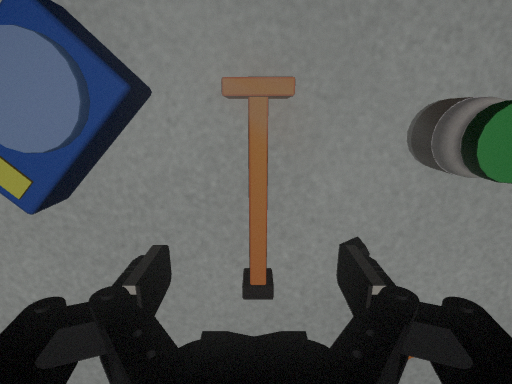

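```bash
python3 -m creep '-0.006 -0.003 0 0 0.004 0.04 1; -0.006 -0.003 0 0 0.004 0.08 1; -0.006 -0.003 0 0 0.004 0.1 1; -0.006 -0.003 0 0 0.004 0.117 1; -0.006 -0.003 0 0 0.0045 0.119 1; -0.006 -0.003 0 0 0.0045 0.119 1'; python3 plan.py  457 -368 6 1.46
```

```text
clock: 3.75
eef_pos: [458.7, -365.9, 9.3]
ee_rot: [[-0.023, 1.0, 0.001], [1.0, 0.023, -0.001], [-0.001, 0.001, -1.0]]
ft_force: [0.3, 0.2, -0.3]
opening: 0.999
t 3.75 pos [ 458.7 -365.9    9.3] yaw_y 1.33 F [ 0.31  0.17 -0.25] op 0.999 J [-0.79  0.74  1.83 -0.    0.58 -0.81]
0.001 0.001 -0.002 -0.0020 -0.0017 0.0033
```

```bash
python3 -m creep '0 0 0 -0.002 -0.0015 0.003 1; 0 0 0 -0.002 -0.0015 0.003 0; 0 0 0 -0.002 -0.0015 0.003 0; 0 0 0 -0.002 -0.0015 0.003 0; 0 0 0 -0.002 -0.0015 0.003 0; 0 0 0 -0.002 -0.0015 0.003 0; 0 0 0 -0.002 -0.0015 0.003 0; 0 0 0 -0.002 -0.0015 0.003 0' 60; python3 plan.py  457 -368 60 1.46
```

```text
clock: 4.55
eef_pos: [457.3, -368.0, 6.6]
ee_rot: [[-0.023, 1.0, 0.002], [1.0, 0.023, -0.002], [-0.002, 0.001, -1.0]]
ft_force: [-0.9, 0.3, 5.6]
opening: 0.176
t 4.55 pos [ 457.3 -368.     6.6] yaw_y 1.33 F [-0.9   0.25  5.58] op 0.176 J [-0.79  0.74  1.83 -0.    0.57 -0.81]
0.001 0.002 -0.002 -0.0000 -0.0002 -0.0534
```

```bash
python3 -m creep '0 0 0 0 0 -0.02 0; 0 0 0 0 0 -0.05 0; 0 0 0 0 0 -0.08 0; 0 0 0 0 0 -0.08 0;  0 0 0 0 0 -0.08 0' 60; python3 plan.py  470 -220 86 -2.75 470 -220 23 -2.75
python3 - <<'E'
from h import *
c=cam("wrist"); im=robot.read_camera("wrist")[:,:,::-1]; cv2.imwrite("pics/w2.png",im)
E
```

```text
clock: 5.05
eef_pos: [457.1, -367.8, 86.6]
ee_rot: [[-0.023, 1.0, 0.002], [1.0, 0.023, -0.002], [-0.002, 0.002, -1.0]]
ft_force: [-0.7, -0.2, -1.7]
opening: 0.176
t 5.05 pos [ 457.1 -367.8   86.6] yaw_y 1.33 F [-0.71 -0.15 -1.73] op 0.176 J [-0.79  0.62  1.79 -0.    0.73 -0.81]
0.002 0.002 0.071 0.1475 0.0163 0.0003
0.002 0.002 0.071 0.1476 0.0162 0.0633
```

View pics/w2.png

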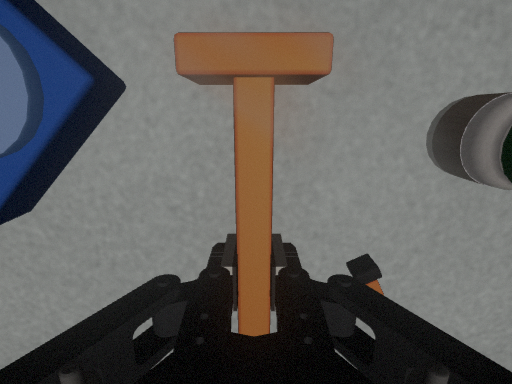

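The pusher is held square: the head's top face runs from (175,33) to (333,33) and the bar is centred at column 254. Next I work out where the face sits relative to the TCP.

Run:
```python
from h import *
c=cam("wrist")
print([unproj(c,u,33,119.5).round(1) for u in (175,333)], unproj(c,254,75,114).round(1))
```

```text
[array([ 428.4, -269.2,  119.5]), array([ 482.5, -267.9,  119.5])] [ 455.8 -281.2  114. ]
```

```bash
python3 -m creep '0 0 0.035 0.04 0.003 0 0; 0 0 0.071 0.08 0.01 0 0; 0 0 0.071 0.12 0.013 0 0; 0 0 0.071 0.1475 0.0163 0.01 0; 0 0 0.071 0.1475 0.0163 0.04 0; 0 0 0.071 0.1475 0.0163 0.0633 0; 0 0 0.071 0.1475 0.0163 0.0633 0'; python3 plan.py  470 -200 23 -2.75 472.6 -187 23 -2.75
python3 - <<'E'
from h import *
for n in("wrist","top"):
    im=robot.read_camera(n)[:,:,::-1]; cv2.imwrite(f"pics/{n}3.png",im)
im=cv2.imread("pics/top3.png"); crop(im,150,320,160,260,4.7,"pics/t3c.png")
E
```

```text
clock: 5.8
eef_pos: [468.4, -218.7, 19.2]
ee_rot: [[0.048, 0.999, -0.004], [0.999, -0.048, 0.002], [0.002, -0.004, -1.0]]
ft_force: [0.2, -0.6, -1.7]
opening: 0.176
t 5.8 pos [ 468.4 -218.7   19.2] yaw_y -2.73 F [ 0.23 -0.58 -1.65] op 0.176 J [-0.56  0.66  2.   -0.    0.49 -0.52]
-0.004 -0.002 0.000 0.0187 0.0007 -0.0037
-0.004 -0.002 0.000 0.0318 0.0027 -0.0037
```

View pics/wrist3.png

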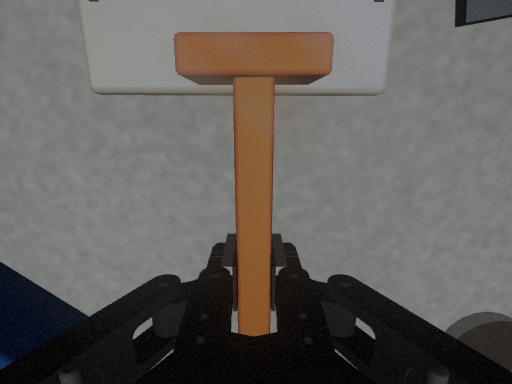

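View pics/t3c.png

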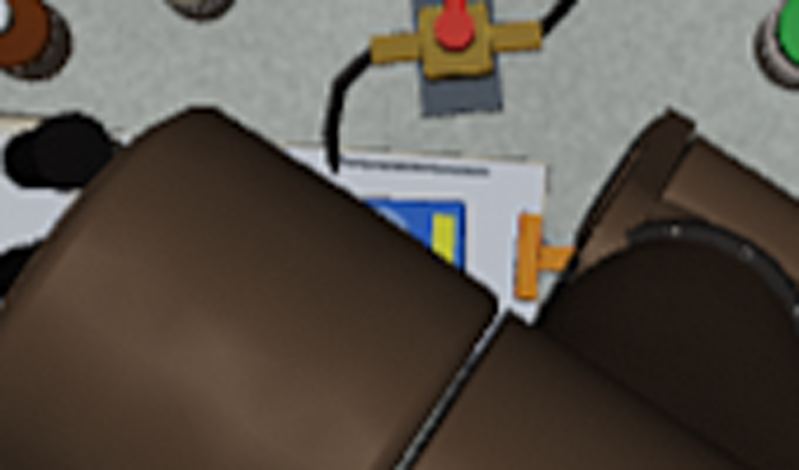

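Run:
```python
from h import *
s=robot.sense(); print(s['eef_pos'])
c=cam("wrist")
print([unproj(c,u,v,12).round(1) for u,v in ((93,92),(386,92),(82,10),(393,10))],[unproj(c,u,33,53).round(1) for u in (175,333)])
```

```text
[ 469.293059   -219.58586617   21.72150958]
[array([ 392.9, -133.1,   12. ]), array([ 541. , -140.1,   12. ]), array([395.3, -96.9,  12. ]), array([ 541.2, -103.9,   12. ])] [array([ 447.4, -118.8,   53. ]), array([ 502.7, -121.4,   53. ])]
```

```bash
python3 -m creep '0 0 0 0.008 0.001 -0.003 0; 0 0 0 0.02 0.001 -0.003 0; 0 0 0 0.024 0.001 -0.003 0; 0 0 0 0.024 0.001 -0.003 0'; python3 plan.py  472.6 -187 23 -2.75
python3 - <<'E'
from h import *
im=robot.read_camera("wrist")[:,:,::-1]; cv2.imwrite(f"pics/w4.png",im)
im=robot.read_camera("scene")[:,:,::-1]; crop(im,200,360,150,270,5,"pics/s4.png")
E
```

```text
clock: 6.3
eef_pos: [471.6, -194.8, 25.3]
ee_rot: [[0.047, 0.999, -0.001], [0.999, -0.047, 0.0], [0.0, -0.001, -1.0]]
ft_force: [0.4, -0.4, -1.8]
opening: 0.175
t 6.3 pos [ 471.6 -194.8   25.3] yaw_y -2.67 F [ 0.43 -0.39 -1.84] op 0.175 J [-0.52  0.65  2.01 -0.    0.48 -0.47]
-0.001 -0.000 0.001 0.0079 0.0006 0.0023
```

View pics/w4.png

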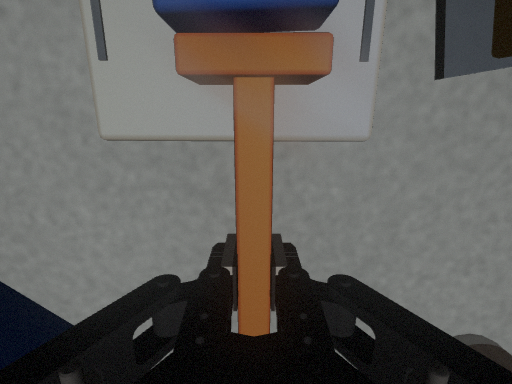

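View pics/s4.png

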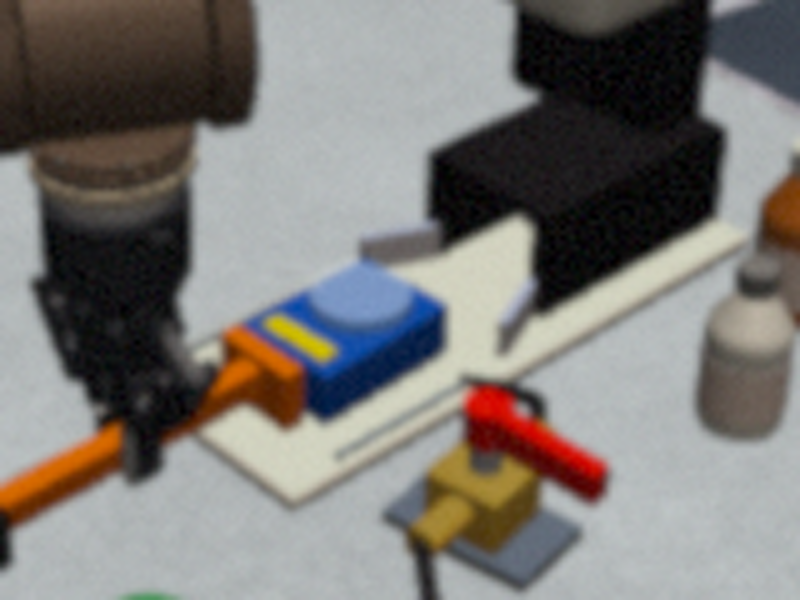

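```bash
python3 -m creep '0 0 0 0.001 -0.002 0.002 0; 0 0 0 0.003 -0.003 0.002 0; 0 0 0 0.005 -0.003 0.002 0; 0 0 0 0.007 -0.003 0.002 0;  0 0 0 0.009 -0.003 0.002 0;  0 0 0 0.011 -0.003 0.002 0;  0 0 0 0.013 -0.003 0.002 0;  0 0 0 0.014 -0.003 0.002 0'; python3 plan.py  468.5 -165 24 -2.75
```

```text
clock: 7.2
eef_pos: [469.3, -181.4, 23.1]
ee_rot: [[0.047, 0.999, -0.001], [0.999, -0.047, -0.0], [-0.0, -0.001, -1.0]]
ft_force: [-0.5, -2.4, -1.0]
opening: 0.178
t 7.2 pos [ 469.3 -181.4   23.1] yaw_y -2.7 F [-0.51 -2.44 -0.99] op 0.178 J [-0.5   0.65  2.03 -0.    0.46 -0.45]
-0.001 0.000 0.001 0.0163 -0.0016 -0.0009
```

```bash
python3 -m creep '0 0 0 0.002 0 0 0; 0 0 0 0.0045 0 0 0; 0 0 0 0.007 0 0 0; 0 0 0 0.0095 -0.0005 0 0; 0 0 0 0.012 -0.0005 0 0; 0 0 0 0.0145 -0.001 0 0; 0 0 0 0.017 -0.001 0 0; 0 0 0 0.0195 -0.001 0 0'
python3 - <<'E'
from h import *
im=robot.read_camera("wrist")[:,:,::-1]; cv2.imwrite(f"pics/w5.png",im)
im=robot.read_camera("scene")[:,:,::-1]; crop(im,200,360,150,270,5,"pics/s5.png")
print(robot.sense()['ft_force'])
E
```

```text
clock: 8.0
eef_pos: [469.2, -161.6, 23.1]
ee_rot: [[0.047, 0.999, -0.001], [0.999, -0.047, -0.0], [-0.0, -0.001, -1.0]]
ft_force: [-0.3, -2.2, -0.9]
opening: 0.174
[-0.05147572  0.11834234 -1.67631737]
```

View pics/s5.png

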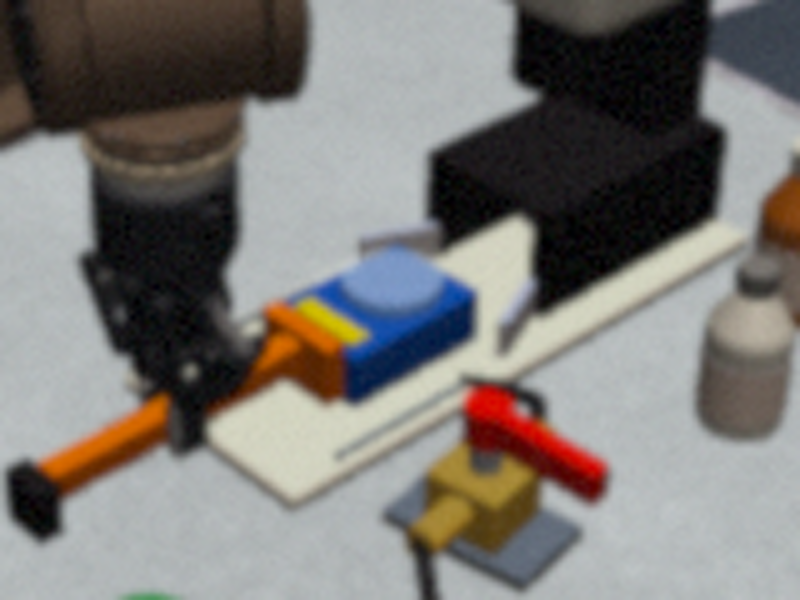

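View pics/w5.png

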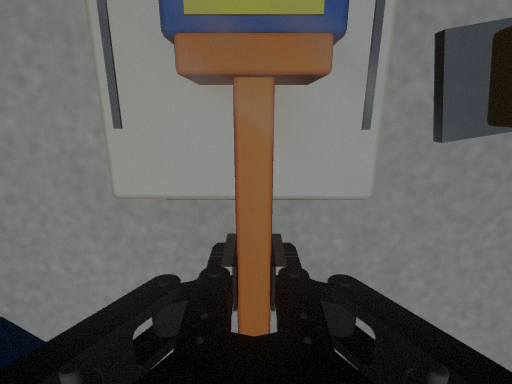

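```bash
python3 -m creep '0 0 0 0.002 -0.0003 0 0; 0 0 0 0.0045 -0.0007 0 0; 0 0 0 0.007 -0.001 0 0; 0 0 0 0.0095 -0.0014 0 0; 0 0 0 0.012 -0.0018 0 0; 0 0 0 0.0145 -0.0022 0 0; 0 0 0 0.017 -0.0026 0 0; 0 0 0 0.0195 -0.003 0 0'; python3 -m creep '0 0 0 0.002 -0.0003 0 0; 0 0 0 0.0045 -0.0007 0 0; 0 0 0 0.007 -0.001 0 0; 0 0 0 0.0095 -0.0014 0 0; 0 0 0 0.012 -0.0018 0 0; 0 0 0 0.0145 -0.0022 0 0'
python3 - <<'E'
from h import *
im=robot.read_camera("wrist")[:,:,::-1]; cv2.imwrite(f"pics/w6.png",im)
im=robot.read_camera("scene")[:,:,::-1]; crop(im,200,360,150,270,5,"pics/s6.png")
print(robot.sense()['ft_force'])
E
```

```text
clock: 8.9
eef_pos: [467.0, -141.5, 23.1]
ee_rot: [[0.047, 0.999, -0.001], [0.999, -0.047, 0.0], [0.0, -0.001, -1.0]]
ft_force: [0.1, -2.6, -0.5]
opening: 0.176
clock: 9.5
eef_pos: [465.4, -126.7, 23.1]
ee_rot: [[0.047, 0.999, -0.001], [0.999, -0.047, 0.0], [0.0, -0.001, -1.0]]
ft_force: [1.0, -3.1, 0.1]
opening: 0.174
[ 0.00857178 -0.36486661 -1.08095609]
```

View pics/s6.png

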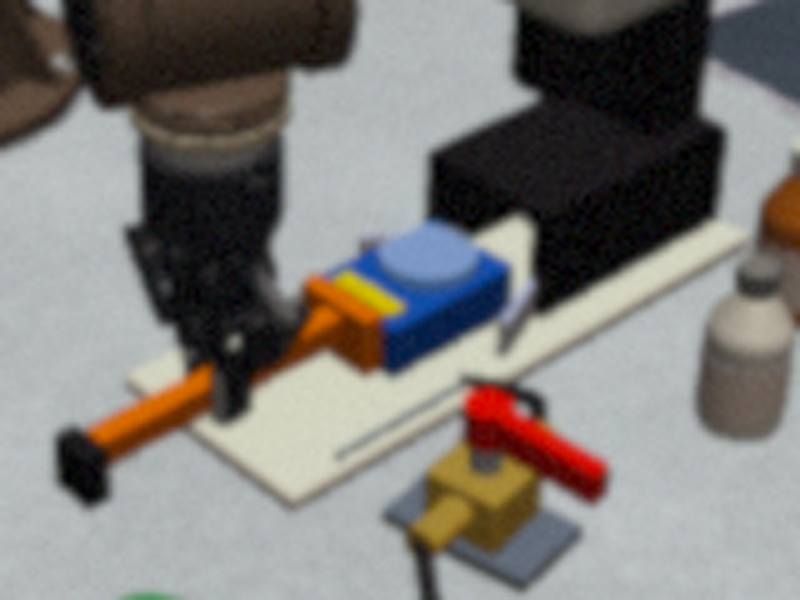

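View pics/w6.png

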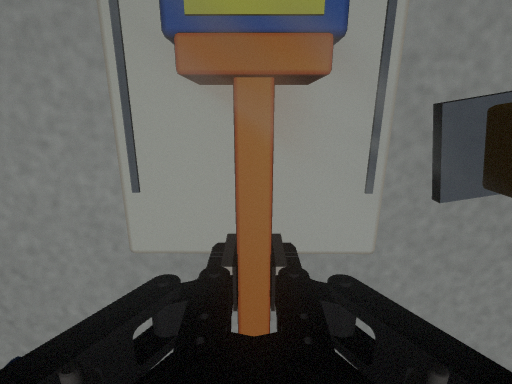

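```bash
python3 -m creep '0 0 0 0.002 0 0 0; 0 0 0 0.0045 0 0 0; 0 0 0 0.007 0 0 0; 0 0 0 0.0095 0 0 0; 0 0 0 0.012 0 0 0; 0 0 0 0.0145 0 0 0; 0 0 0 0.017 0 0 0; 0 0 0 0.0195 0 0 0'; python3 -m creep '0 0 0 0.002 0 0 0; 0 0 0 0.0045 0 0 0; 0 0 0 0.007 0 0 0; 0 0 0 0.0095 0 0 0; 0 0 0 0.012 0 0 0; 0 0 0 0.0145 0 0 0; 0 0 0 0.017 0 0 0'
python3 - <<'E'
from h import *
im=robot.read_camera("wrist")[:,:,::-1]; cv2.imwrite(f"pics/w7.png",im)
im=robot.read_camera("scene")[:,:,::-1]; crop(im,200,360,150,270,5,"pics/s7.png")
print(robot.sense()['ft_force'])
E
```

```text
clock: 10.4
eef_pos: [466.2, -106.8, 23.0]
ee_rot: [[0.047, 0.999, -0.002], [0.999, -0.047, 0.001], [0.0, -0.002, -1.0]]
ft_force: [0.2, -4.0, -0.7]
opening: 0.173
clock: 11.1
eef_pos: [467.0, -89.6, 23.0]
ee_rot: [[0.047, 0.999, -0.002], [0.999, -0.047, 0.001], [0.0, -0.002, -1.0]]
ft_force: [0.4, -2.9, -0.6]
opening: 0.174
[-0.27581409  0.0105163  -0.652316  ]
```

View pics/s7.png

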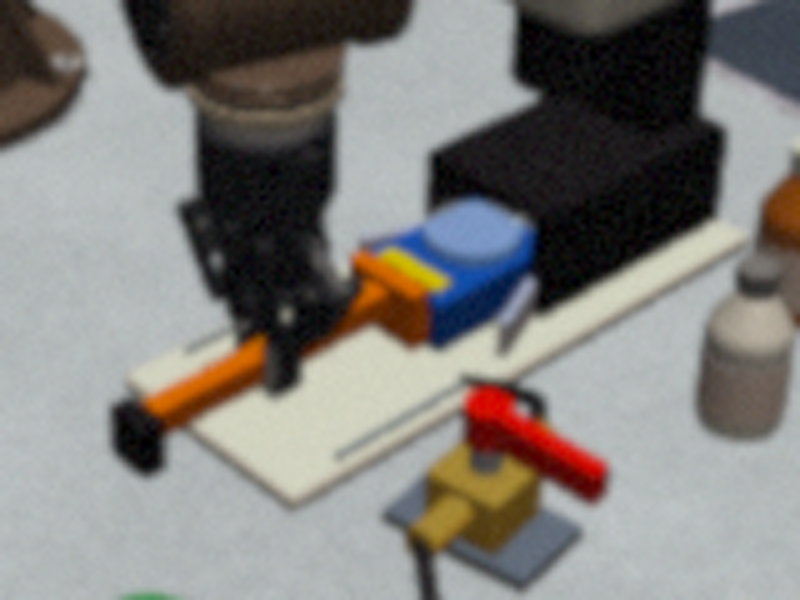

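View pics/w7.png

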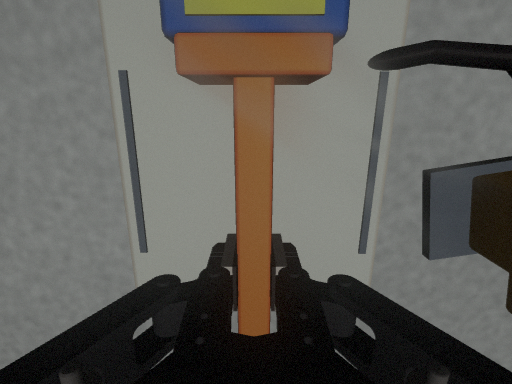

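```bash
python3 -m creep '0 0 0 0.002 0 0 0; 0 0 0 0.0045 0 0 0; 0 0 0 0.007 0 0 0; 0 0 0 0.0095 0 0 0; 0 0 0 0.0115 0 0 0; 0 0 0 0.013 0 0 0; 0 0 0 0.014 0 0 0; 0 0 0 0.015 0 0 0'; python3 -m creep '0 0 0 0.001 0 0 0; 0 0 0 0.002 0 0 0; 0 0 0 0.003 0 0 0'
```

```text
clock: 12.0
eef_pos: [467.6, -74.3, 23.0]
ee_rot: [[0.046, 0.999, -0.002], [0.999, -0.046, 0.001], [0.001, -0.002, -1.0]]
ft_force: [-0.6, -2.6, -1.7]
opening: 0.178
clock: 12.3
eef_pos: [467.7, -71.3, 23.0]
ee_rot: [[0.046, 0.999, -0.002], [0.999, -0.046, 0.001], [0.001, -0.002, -1.0]]
ft_force: [-0.0, -2.3, -0.2]
opening: 0.172
```

```bash
cat > ok.py <<'E'
import sys
from station import robot
s=robot.sense(); f=s['ft_force'][1]; print('Fy',round(f,2),'y',round(s['eef_pos'][1],2),'x',round(s['eef_pos'][0],2))
sys.exit(0 if f>-5.5 else 1)
E
A='>/dev/null'
python3 -m creep '0 0 0 0.001 0 0 0; 0 0 0 0.002 0 0 0' >/dev/null && python3 ok.py && python3 -m creep '0 0 0 0.001 0 0 0; 0 0 0 0.002 0 0 0' >/dev/null && python3 ok.py && python3 -m creep '0 0 0 0.001 0 0 0; 0 0 0 0.002 0 0 0' >/dev/null && python3 ok.py && python3 -m creep '0 0 0 0.001 0 0 0; 0 0 0 0.002 0 0 0' >/dev/null && python3 ok.py && python3 -m creep '0 0 0 0.001 0 0 0; 0 0 0 0.002 0 0 0' >/dev/null && python3 ok.py
```

```text
Fy -3.77 y -69.19 x 467.77
Fy -2.71 y -67.11 x 467.89
Fy -3.11 y -65.02 x 467.98
Fy -3.45 y -62.91 x 468.06
Fy -2.08 y -60.81 x 468.14
```

```bash
python3 -m creep '0 0 0 0.001 0 0 0; 0 0 0 0.002 0 0 0' >/dev/null && python3 ok.py && python3 -m creep '0 0 0 0.001 0 0 0; 0 0 0 0.002 0 0 0' >/dev/null && python3 ok.py && python3 -m creep '0 0 0 0.001 0 0 0; 0 0 0 0.002 0 0 0' >/dev/null && python3 ok.py && python3 -m creep '0 0 0 0.001 0 0 0; 0 0 0 0.002 0 0 0' >/dev/null && python3 ok.py && python3 -m creep '0 0 0 0.001 0 0 0; 0 0 0 0.002 0 0 0' >/dev/null && python3 ok.py
```

```text
Fy -4.19 y -58.73 x 468.26
Fy -2.82 y -56.64 x 468.37
Fy -2.57 y -54.55 x 468.43
Fy -2.83 y -52.48 x 468.52
Fy -2.35 y -50.39 x 468.63
```

```bash
python3 -m creep '0 0 0 0.001 0 0 0; 0 0 0 0.0018 0 0 0' >/dev/null && python3 ok.py && python3 -m creep '0 0 0 0.001 0 0 0; 0 0 0 0.0018 0 0 0' >/dev/null && python3 ok.py && python3 -m creep '0 0 0 0.001 0 0 0; 0 0 0 0.0018 0 0 0' >/dev/null && python3 ok.py && python3 -m creep '0 0 0 0.001 0 0 0; 0 0 0 0.0018 0 0 0' >/dev/null && python3 ok.py
```

```text
Fy -2.72 y -48.48 x 468.71
Fy -19.14 y -47.35 x 468.9
```

```bash
python3 -m creep '0 0 0 -0.0005 0 0 0'
python3 - <<'E'
from h import *
im=robot.read_camera("wrist")[:,:,::-1]; cv2.imwrite(f"pics/w8.png",im)
im=robot.read_camera("scene")[:,:,::-1]; crop(im,200,360,150,270,5,"pics/s8.png")
print(robot.sense()['ft_force'],robot.sense()['eef_pos'])
E
```

```text
clock: 14.8
eef_pos: [468.8, -47.9, 23.1]
ee_rot: [[0.046, 0.999, -0.002], [0.999, -0.046, 0.0], [-0.0, -0.002, -1.0]]
ft_force: [-0.8, 1.0, -1.8]
opening: 0.176
[-0.14575495  0.39608004 -1.23870968] [468.73022904 -47.69895657  23.07307536]
```

View pics/s8.png

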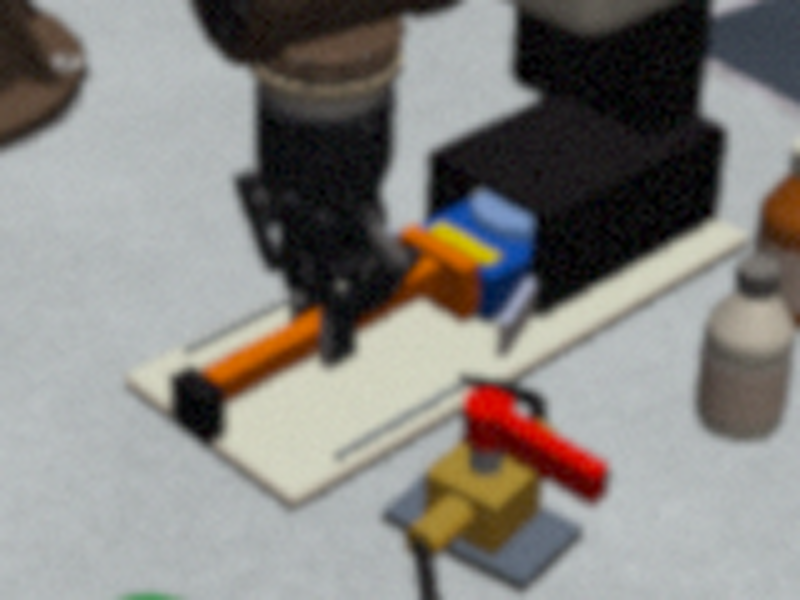

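View pics/w8.png

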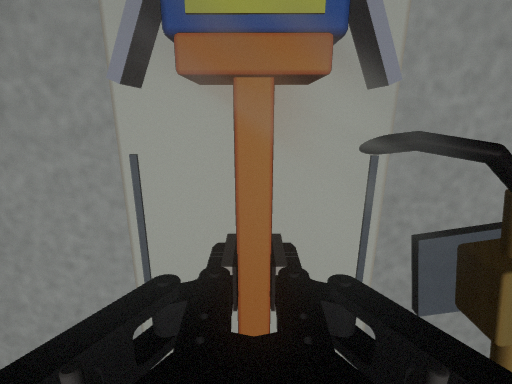

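Force jumped to 19 N at TCP y=-47.4 and I backed off. The carrier is square between the guides, with about 33 mm still out of the mouth. Next is a soft confirming press in tiny steps.

```bash
python3 ok.py;
python3 -m creep '0 0 0 0.0003 0 0 0;0 0 0 0.0003 0 0 0' >/dev/null && python3 ok.py && python3 -m creep '0 0 0 0.0003 0 0 0; 0 0 0 0.0003 0 0 0' >/dev/null && python3 ok.py && python3 -m creep '0 0 0 0.0003 0 0 0; 0 0 0 0.0003 0 0 0' >/dev/null && python3 ok.py && python3 -m creep '0 0 0 0.0003 0 0 0; 0 0 0 0.0003 0 0 0' >/dev/null && python3 ok.py
```

```text
Fy 0.4 y -47.7 x 468.73
Fy -3.57 y -47.42 x 468.71
Fy -6.99 y -47.41 x 468.73
```

```bash
python3 -m creep '0 0 0 -0.002 0 0 0;0 0 0 -0.008 0 0 0;0 0 0 -0.02 0 0 0;0 0 0 -0.04 0 0 0;0 0 0 -0.06 0 -0.01 0;0 0 0 -0.09 0 -0.03 0;0 0 0 -0.12 0 -0.05 0;0 0 0 -0.15 0 -0.06 0';python3 plan.py 457 -368 60 1.3 457 -368 7 1.3
python3 - <<'E'
from h import *
im=robot.read_camera("scene")[:,:,::-1]; crop(im,200,360,150,270,5,"pics/s9.png")
E
```

```text
clock: 16.1
eef_pos: [461.9, -199.3, 84.6]
ee_rot: [[0.046, 0.999, -0.001], [0.999, -0.046, -0.001], [-0.001, -0.001, -1.0]]
ft_force: [0.6, -1.0, -2.3]
opening: 0.176
t 16.1 pos [ 461.9 -199.3   84.6] yaw_y -2.64 F [ 0.64 -1.04 -2.28] op 0.176 J [-0.54  0.53  2.   -0.    0.61 -0.49]
-0.001 0.001 -0.069 -0.1687 0.0029 0.0247
-0.001 0.001 -0.069 -0.1687 0.0029 0.0777
```

View pics/s9.png

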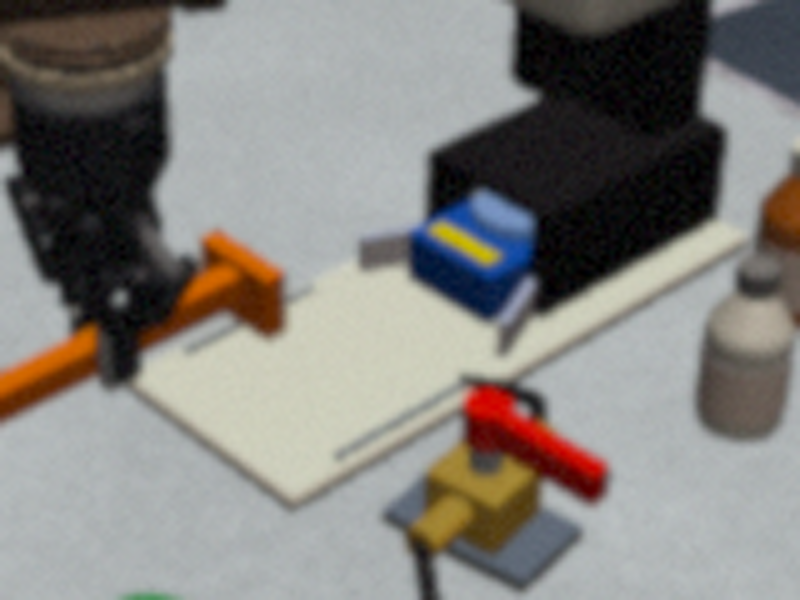

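```bash
python3 -m creep '0 0 -0.035 -0.045 0 0 0;0 0 -0.069 -0.09 0.001 0 0;0 0 -0.069 -0.13 0.002 0.01 0;0 0 -0.069 -0.1687 0.003 0.03 0;0 0 -0.069 -0.1687 0.003 0.055 0;0 0 -0.069 -0.1687 0.003 0.065 0;0 0 -0.069 -0.1687 0.003 0.07 0;0 0 -0.069 -0.1687 0.003 0.07 0';python3 plan.py 457 -368 7.5 1.3
```

```text
clock: 16.95
eef_pos: [457.9, -371.5, 16.0]
ee_rot: [[-0.022, 1.0, 0.001], [1.0, 0.022, -0.002], [-0.002, 0.001, -1.0]]
ft_force: [-0.4, -0.7, -0.5]
opening: 0.178
t 16.95 pos [ 457.9 -371.5   16. ] yaw_y 1.28 F [-0.38 -0.68 -0.47] op 0.178 J [-0.79  0.73  1.82 -0.    0.59 -0.81]
0.001 0.002 -0.000 0.0035 -0.0009 0.0085
```

```bash
python3 -m creep '0.001 0.002 0 0 0 0.004 0;0.001 0.002 0 0 0 0.007 0;0.001 0.002 0 0 0 0.0085 0;0.001 0.002 0 0 0 0.0093 0;0.001 0.002 0 0 0 0.0093 0';python3 plan.py 457 -368 7.5 1.3
```

```text
clock: 17.45
eef_pos: [458.0, -371.4, 6.8]
ee_rot: [[-0.022, 1.0, 0.001], [1.0, 0.022, -0.001], [-0.001, 0.001, -1.0]]
ft_force: [0.6, 0.1, -1.6]
opening: 0.177
t 17.45 pos [ 458.  -371.4    6.8] yaw_y 1.29 F [ 0.6   0.12 -1.57] op 0.177 J [-0.79  0.74  1.82 -0.    0.58 -0.82]
0.001 0.001 -0.000 0.0035 -0.0009 -0.0007
```

```bash
python3 -m creep '0 0 0 0 0 0.0006 0;0 0 0 0 0 0.0006 0.4;0 0 0 0 0 0.0006 0.6;0 0 0 0 0 0.0006 0.8;0 0 0 0 0 0 0.8; 0 0 0 0 0 -0.03 0.8;0 0 0 0 0 -0.07 0.8;0 0 0 0 0 -0.12 0.8';python3 plan.py 640 -250 150 10 690 -30 150 10
python3 - <<'E'
from h import *
im=robot.read_camera("wrist")[:,:,::-1]; cv2.imwrite(f"pics/w10.png",im)
E
```

```text
clock: 18.25
eef_pos: [457.3, -370.8, 127.0]
ee_rot: [[-0.022, 1.0, -0.002], [1.0, 0.022, 0.002], [0.002, -0.002, -1.0]]
ft_force: [0.2, -0.8, -0.4]
opening: 0.801
t 18.25 pos [ 457.3 -370.8  127. ] yaw_y 1.28 F [ 0.21 -0.78 -0.41] op 0.801 J [-0.79  0.56  1.75 -0.    0.83 -0.82]
-0.001 -0.002 -0.152 0.1167 0.1853 -0.0231
-0.001 -0.002 -0.152 0.3356 0.2402 -0.0228
```

View pics/w10.png

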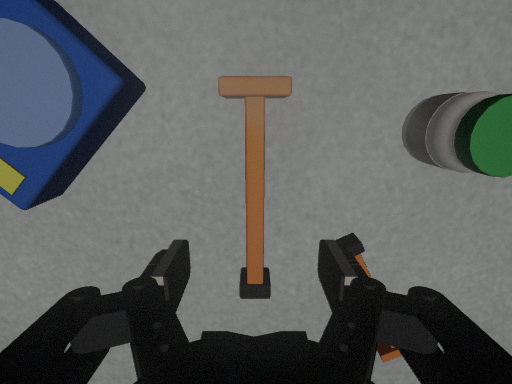

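```bash
python3 -m creep '0 0 -0.14 0.03 0.01 -0.03 0.5;0 0 -0.28 0.06 0.03 -0.05 0.3;0 0 -0.42 0.1 0.06 -0.05 0.3;0 0 -0.56 0.14 0.085 -0.05 0;0 0 -0.7 0.18 0.11 -0.05 0;0 0 -0.84 0.215 0.14 -0.05 0;0 0 -0.98 0.25 0.165 -0.05 0;0 0 -1.12 0.28 0.18 -0.05 0' 40;python3 plan.py 640 -110 170 91 670 -30 170 91
python3 - <<'E'
from h import *
im=robot.read_camera("wrist")[:,:,::-1]; cv2.imwrite(f"pics/w11.png",im)
E
```

```text
clock: 19.1
eef_pos: [634.3, -86.6, 184.6]
ee_rot: [[-0.912, 0.409, 0.007], [0.409, 0.912, -0.007], [-0.009, -0.003, -1.0]]
ft_force: [0.2, -0.4, -0.1]
opening: -0.001
t 19.1 pos [634.3 -86.6 184.6] yaw_y 65.85 F [ 0.2  -0.43 -0.08] op -0.001 J [-0.24  0.56  1.58 -0.01  1.   -1.38]
-0.005 0.008 -0.439 -0.0146 -0.0190 0.0148
-0.005 0.008 -0.439 -0.0093 0.0662 0.0145
```

View pics/w11.png

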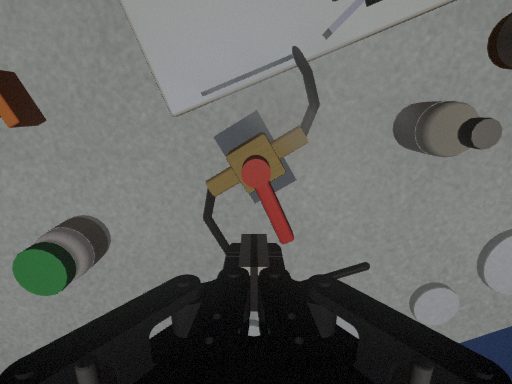

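```bash
python3 - <<'E'
from h import *
c=cam("wrist")
a=unproj(c,256,172,84);b=unproj(c,288,241,84);print(a,b,np.degrees(np.arctan2(*(b-a)[[1,0]])),np.linalg.norm(b-a))
E
python3 plan.py 670 -30 140 91 670 -30 66 91
```

```text
[617.28728251 -72.15321256  84.        ] [690.04502779 -70.81451533  84.        ] 1.0540877490106548 72.77005983735216
t 19.15 pos [635.3 -82.9 184.5] yaw_y 66.46 F [-1.38  3.22  0.41] op 0.001 J [-0.23  0.56  1.57 -0.    1.   -1.39]
-0.004 0.008 -0.428 -0.0103 0.0625 0.0445
-0.004 0.008 -0.428 -0.0096 0.0626 0.1185
```

```bash
python3 -m creep '0 0 -0.14 -0.005 0.03 0.01 0;0 0 -0.28 -0.01 0.06 0.02 0;-0.004 0.008 -0.428 -0.01 0.065 0.03 0;-0.004 0.008 -0.428 -0.01 0.065 0.04 0;-0.004 0.008 -0.428 -0.01 0.065 0.04 0;-0.004 0.008 -0.428 -0.01 0.065 0.04 0';python3 plan.py 671 -30 68 91
python3 - <<'E'
from h import *
im=robot.read_camera("wrist")[:,:,::-1]; cv2.imwrite(f"pics/w12.png",im)
E
```

```text
clock: 19.75
eef_pos: [670.5, -28.3, 144.5]
ee_rot: [[-1.0, -0.013, 0.0], [-0.013, 1.0, -0.0], [-0.0, -0.0, -1.0]]
ft_force: [-0.5, 0.1, -0.1]
opening: -0.002
t 19.75 pos [670.5 -28.3 144.5] yaw_y 90.73 F [-0.51  0.12 -0.14] op -0.002 J [-0.14  0.64  1.52 -0.    0.97 -1.72]
-0.000 0.000 -0.005 -0.0005 -0.0016 0.0765
```

View pics/w12.png

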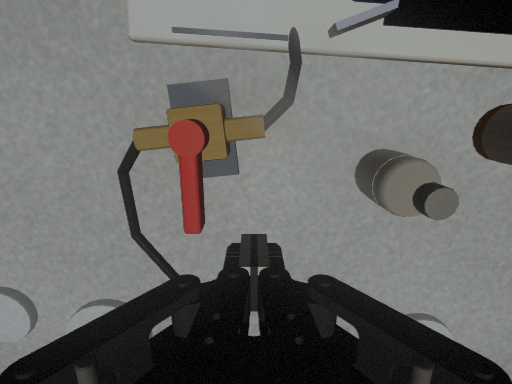

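```bash
python3 -m creep '0 0 0 0 0 0.03 0;0 0 0 0 0 0.06 0;0 0 0 0 -0.001 0.076 0;0 0 0 0 -0.001 0.076 0;0 0 0 0 -0.001 0.076 0'
cat > arc.py <<'E'
import subprocess,sys,numpy as np
d=float(sys.argv[1]); a=[]
for ph in map(float,sys.argv[2:]):
    f=np.radians(ph); x=616.5+55*np.cos(f)-d*np.sin(f); y=-74+55*np.sin(f)+d*np.cos(f)
    a+=[f'{x:.1f}',f'{y:.1f}','68',f'{ph+90}']
subprocess.run(['python3','plan.py']+a)
E
python3 arc.py 21 1 -7 -15 -23 -31
```

```text
clock: 20.3
eef_pos: [671.2, -29.8, 69.9]
ee_rot: [[-1.0, -0.012, 0.002], [-0.012, 1.0, -0.001], [-0.002, -0.001, -1.0]]
ft_force: [-0.6, 0.6, 0.9]
opening: 0.002
t 20.3 pos [671.2 -29.8  69.9] yaw_y 90.71 F [-0.56  0.61  0.94] op 0.002 J [-0.14  0.73  1.57 -0.    0.83 -1.73]
-0.001 0.002 -0.005 0.0004 -0.0222 0.0019
-0.000 0.002 0.135 -0.0020 -0.0302 0.0020
-0.000 0.002 0.274 -0.0034 -0.0383 0.0020
-0.000 0.002 0.414 -0.0035 -0.0465 0.0020
-0.000 0.002 0.554 -0.0026 -0.0546 0.0020
```

```bash
python3 -m creep '0 0 0 0 -0.01 0.001 0;0 0 0 0 -0.016 0.001 0;0 0 0 0 -0.022 0.002 0;0 0 0.07 -0.001 -0.026 0.002 0;0 0 0.135 -0.002 -0.030 0.002 0;0 0 0.2 -0.003 -0.034 0.002 0;0 0 0.274 -0.0034 -0.0383 0.002 0;0 0 0.344 -0.0034 -0.0424 0.002 0';python3 arc.py 21 -23 -31 -39 -47 -55 -63 -71
python3 - <<'E'
from h import *
im=robot.read_camera("wrist")[:,:,::-1]; cv2.imwrite(f"pics/w13.png",im)
E
```

```text
clock: 21.1
eef_pos: [675.8, -72.6, 68.4]
ee_rot: [[-0.944, 0.329, 0.004], [0.329, 0.944, -0.0], [-0.004, 0.001, -1.0]]
ft_force: [2.2, 2.0, 0.1]
opening: -0.001
t 21.1 pos [675.8 -72.6  68.4] yaw_y 70.81 F [2.18 1.98 0.08] op -0.001 J [-0.2   0.74  1.55  0.    0.84 -1.44]
0.001 0.004 0.067 -0.0008 -0.0036 0.0004
0.001 0.003 0.206 -0.0027 -0.0115 0.0004
0.001 0.003 0.346 -0.0034 -0.0197 0.0004
0.002 0.003 0.485 -0.0030 -0.0279 0.0004
0.002 0.003 0.625 -0.0013 -0.0360 0.0004
0.002 0.003 0.765 0.0013 -0.0438 0.0004
0.002 0.003 0.904 0.0049 -0.0511 0.0004
```

View pics/w13.png

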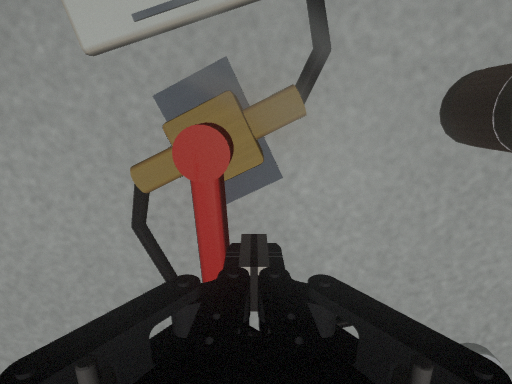

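```bash
python3 -m creep '0 0 0.067 -0.001 -0.004 0 0;0 0 0.136 -0.002 -0.0075 0 0;0 0 0.206 -0.0027 -0.0115 0 0;0 0 0.276 -0.003 -0.0156 0 0;0 0 0.346 -0.0034 -0.0197 0 0;0 0 0.416 -0.0032 -0.0238 0 0;0 0 0.485 -0.003 -0.0279 0 0;0 0 0.555 -0.0022 -0.032 0 0';python3 arc.py 21 -51 -55 -59 -63 -67 -71 -75 -79 -83
```

```text
clock: 21.95
eef_pos: [667.7, -104.6, 68.9]
ee_rot: [[-0.625, 0.781, 0.005], [0.781, 0.625, -0.001], [-0.004, 0.004, -1.0]]
ft_force: [2.8, 0.2, -1.5]
opening: 0.0
t 21.95 pos [ 667.7 -104.6   68.9] yaw_y 38.67 F [ 2.79  0.19 -1.52] op 0.0 J [-0.25  0.74  1.57  0.    0.83 -0.93]
0.004 0.004 -0.006 0.0011 0.0004 0.0009
0.004 0.004 0.064 -0.0003 -0.0035 0.0009
0.004 0.004 0.134 -0.0014 -0.0074 0.0009
0.004 0.004 0.204 -0.0022 -0.0114 0.0008
0.004 0.004 0.274 -0.0027 -0.0155 0.0008
0.004 0.004 0.343 -0.0030 -0.0196 0.0008
0.004 0.003 0.413 -0.0029 -0.0237 0.0008
0.005 0.003 0.483 -0.0026 -0.0278 0.0008
0.005 0.003 0.553 -0.0019 -0.0319 0.0008
```

```bash
python3 -m creep '0.004 0.004 0.064 0 -0.0035 0.001 0;0.004 0.004 0.134 -0.0014 -0.0074 0.001 0;0.004 0.004 0.204 -0.0022 -0.0114 0.001 0;0.004 0.004 0.274 -0.0027 -0.0155 0.001 0;0.004 0.004 0.343 -0.003 -0.0196 0.001 0;0.004 0.004 0.4 -0.003 -0.0225 0.001 0';python3 arc.py 21 -71 -75 -79 -83 -85;  python3 - <<'E'
from h import *
im=robot.read_camera("wrist")[:,:,::-1]; cv2.imwrite(f"pics/w14.png",im)
E
```

```text
clock: 22.55
eef_pos: [652.6, -121.8, 68.4]
ee_rot: [[-0.27, 0.963, 0.002], [0.963, 0.27, 0.0], [-0.001, 0.002, -1.0]]
ft_force: [3.1, -0.1, 1.3]
opening: 0.001
t 22.55 pos [ 652.6 -121.8   68.4] yaw_y 15.66 F [ 3.1  -0.1   1.27] op 0.001 J [-0.28  0.73  1.6   0.    0.82 -0.56]
0.002 0.001 -0.058 0.0020 0.0024 0.0005
0.002 0.001 0.011 0.0005 -0.0015 0.0004
0.002 0.000 0.081 -0.0008 -0.0054 0.0004
0.002 0.000 0.151 -0.0017 -0.0094 0.0004
0.002 0.000 0.186 -0.0022 -0.0114 0.0004
```

View pics/w14.png

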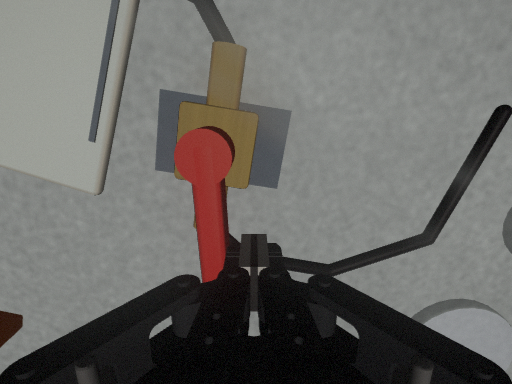

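```bash
python3 -m creep '0.002 0 0.05 0 -0.0035 0 0;0.002 0 0.1 -0.001 -0.0065 0 0;0.002 0 0.15 -0.0017 -0.0094 0 0'; python3 arc.py 21 -83 -85 -87 -89
```

```text
clock: 22.9
eef_pos: [644.1, -126.6, 68.7]
ee_rot: [[-0.12, 0.993, 0.001], [0.993, 0.12, -0.001], [-0.001, 0.001, -1.0]]
ft_force: [3.7, -1.9, 0.1]
opening: 0.005
t 22.9 pos [ 644.1 -126.6   68.7] yaw_y 6.89 F [ 3.74 -1.87  0.14] op 0.005 J [-0.29  0.72  1.62 -0.    0.81 -0.41]
0.001 0.001 -0.002 0.0006 -0.0000 0.0007
0.001 0.001 0.033 -0.0002 -0.0019 0.0007
0.001 0.001 0.068 -0.0007 -0.0039 0.0007
0.001 0.001 0.103 -0.0013 -0.0058 0.0007
```

Now small steps that stop once the side force shows the hard stop.

```bash
cat > okx.py <<'E'
import sys
from station import robot
s=robot.sense(); f=s['ft_force']; print('F',f.round(2),'p',s['eef_pos'].round(2))
sys.exit(0 if abs(f[0])<8 else 1)
E
python3 -m creep '0 0 0.018 0 -0.001 0 0;0 0 0.033 0 -0.002 0 0' >/dev/null; python3 okx.py && python3 -m creep '0 0 0.018 0 -0.001 0 0;0 0 0.033 0 -0.002 0 0' >/dev/null; python3 okx.py && python3 -m creep '0 0 0.01 0 -0.001 0 0;0 0 0.02 0 -0.002 0 0' >/dev/null; python3 okx.py && python3 -m creep '0 0 0 0 -0.001 0 0;0 0 0 0 -0.002 0 0' >/dev/null; python3 okx.py
python3 - <<'E'
from h import *
im=robot.read_camera("wrist")[:,:,::-1]; cv2.imwrite(f"pics/w15.png",im)
E
```

```text
F [ 6.64 -2.24 -2.29] p [ 642.68 -127.2    69.08]
F [13.38 -1.58 -5.91] p [ 642.43 -127.67   69.35]
F [13.38 -1.58 -5.91] p [ 642.43 -127.67   69.35]
F [13.38 -1.58 -5.91] p [ 642.43 -127.67   69.35]
```

View pics/w15.png

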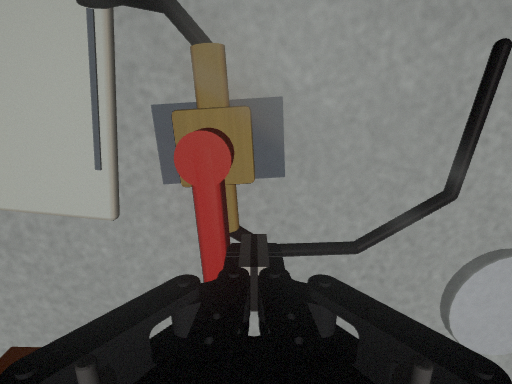

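```bash
python3 -m creep '0 0 0 0 0.004 0 0;0 0 0 0 0.014 0 0;0 0 0 0 0.014 -0.03 0;0 0 0 0 0.014 -0.07 0;0 0 0 -0.04 0.014 -0.12 0;0 0 0 -0.07 0.014 -0.15 0;0 0 0 -0.1 0.014 -0.15 0'
python3 - <<'E'
from h import *
c=cam("wrist")
im=robot.read_camera("wrist")[:,:,::-1]; cv2.imwrite(f"pics/w16.png",im)
im=robot.read_camera("top")[:,:,::-1]; cv2.imwrite("pics/t16.png",im); crop(im,110,410,90,300,2.6,"pics/t16c.png"); crop(im,210,290,120,200,7,"pics/t16d.png")
E
```

```text
clock: 24.05
eef_pos: [662.4, -227.7, 225.4]
ee_rot: [[-0.057, 0.998, 0.014], [0.998, 0.057, -0.005], [-0.006, 0.014, -1.0]]
ft_force: [1.0, 0.2, 0.1]
opening: 0.001
```

View pics/w16.png

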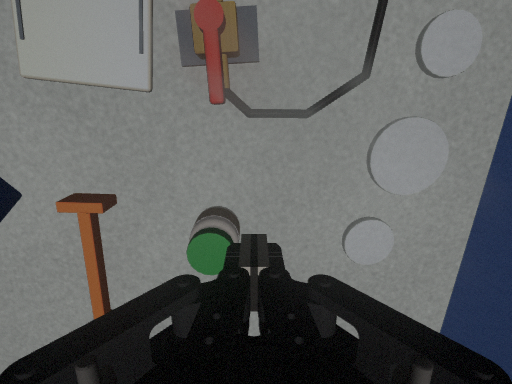

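View pics/t16c.png

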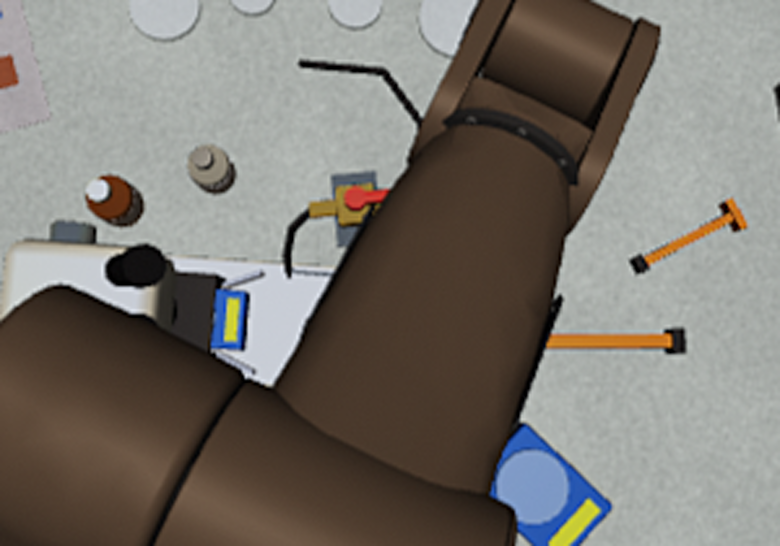

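```bash
python3 plan.py 600 -450 225 -5
python3 - <<'E'
from h import *
im=cv2.imread("pics/w16.png"); crop(im,160,280,0,115,6,"pics/w16c.png")
E
```

```text
t 24.15 pos [ 661.2 -230.2  221.3] yaw_y 3.02 F [-1.   -0.18 -1.17] op 0.001 J [-0.43  0.61  1.37  0.    1.15 -0.48]
0.010 0.004 0.140 -0.2163 -0.0726 -0.0033
```

View pics/w16c.png

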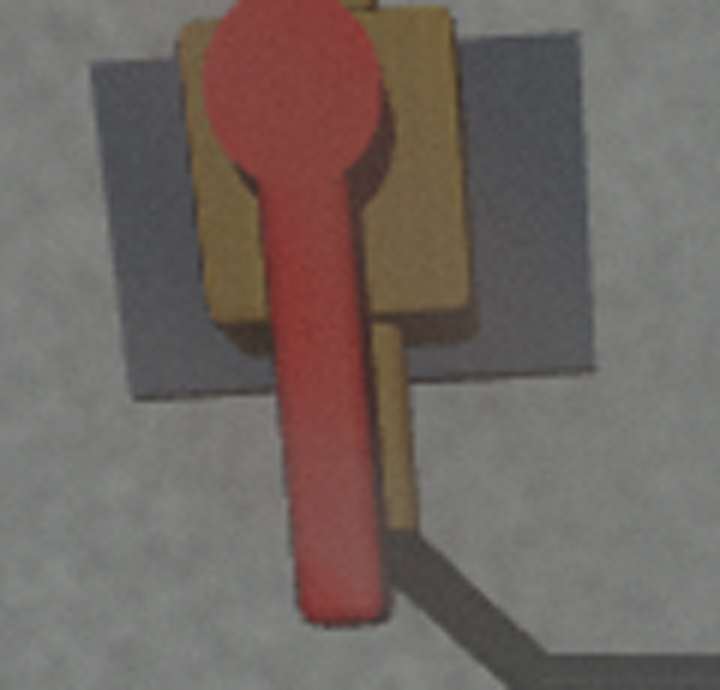

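```bash
python3 -m creep '0 0 0.05 -0.04 -0.015 0 0;0 0 0.1 -0.085 -0.03 0 0;0 0 0.14 -0.13 -0.045 0 0;0 0 0.14 -0.17 -0.06 0 0;0 0 0.14 -0.216 -0.0726 0 0;0 0 0.14 -0.216 -0.0726 0 0' >/dev/null
python3 - <<'E'
from h import *
im=robot.read_camera("top")[:,:,::-1]; cv2.imwrite("pics/t17.png",im); crop(im,110,410,90,300,2.6,"pics/t17c.png"); crop(im,210,290,120,200,7,"pics/t17d.png")
im=robot.read_camera("scene")[:,:,::-1]; cv2.imwrite("pics/s17.png",im); crop(im,180,400,140,290,3.6,"pics/s17c.png")
E
```

```text
(no output)
```

View pics/t17c.png

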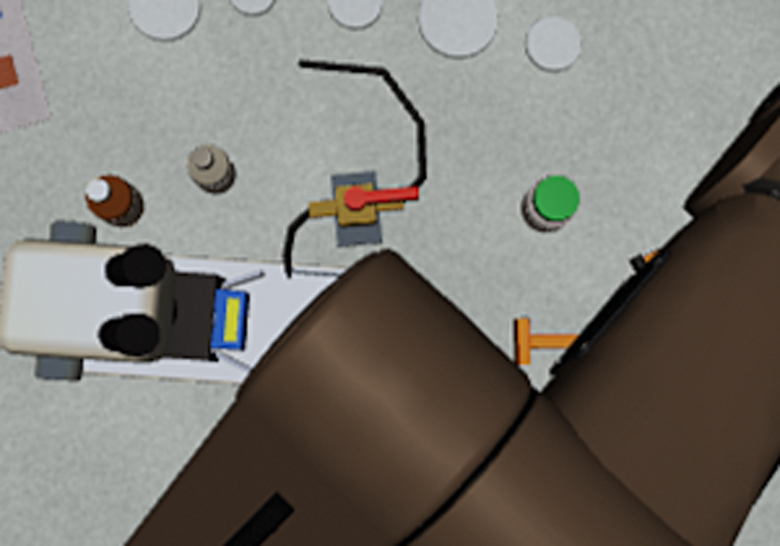

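View pics/t17d.png

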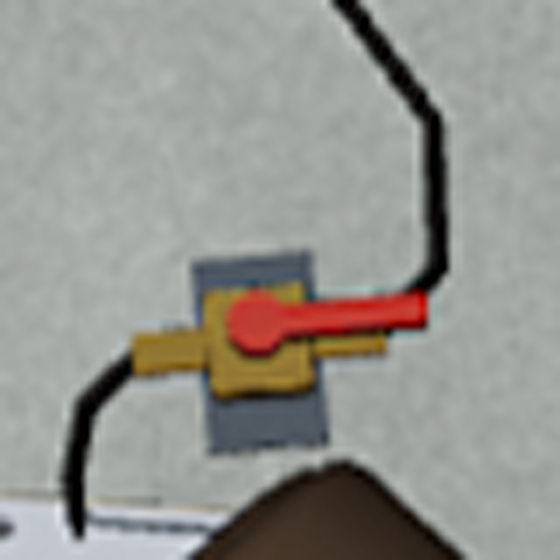

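View pics/s17.png

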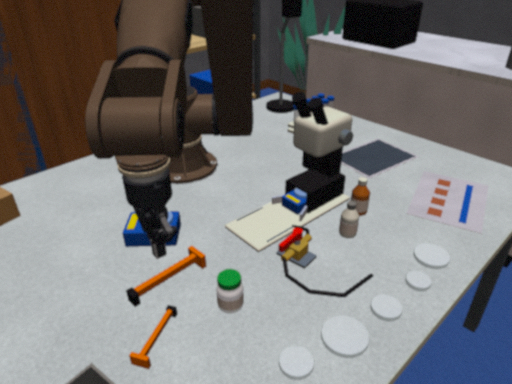

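Run:
```python
from h import *
c=cam("top")
P=lambda x,y,z: unproj(c,210+(x+.5)/7-.5,120+(y+.5)/7-.5,z)[:2]
def ang(a,b): d=b-a; return np.degrees(np.arctan2(d[0],-d[1])).round(2)
print("handle c",ang(P(257,322,84),P(427,310,84)),"edges",ang(P(295,307,84),P(425,291,84)),ang(P(295,336,84),P(427,328,84)))
print("pipe",ang(P(135,376,28),P(385,354,28)))
a,b=P(192,263,8),P(210,455,8);e,f=P(312,252,8),P(328,443,8)
print("plate",[np.degrees(np.arctan2((p-q)[1],(p-q)[0])).round(2) for p,q in((a,b),(e,f))])
im=cv2.imread("pics/t17.png").astype(int)[120:200,210:290]
m=(im[:,:,2]>120)&(im[:,:,1]<60)&(im[:,:,0]<70)
vs,us=np.nonzero(m); k=us>us.min()+13
cols=[(u,vs[us==u].mean()) for u in range(us.min()+13,us.max())]
pc=np.polyfit(*zip(*cols),1); u0,u1=cols[0][0],cols[-1][0]
g=lambda u: unproj(c,210+u,120+np.polyval(pc,u),84)[:2]
print("fit handle",ang(g(u0),g(u1)),cols)
m=(im[:,:,2]>90)&(im[:,:,1]>60)&(im[:,:,0]<60)
vs,us=np.nonzero(m); print(us.min(),us.max()); 
for u in list(range(us.min(),us.min()+9))+list(range(us.max()-9,us.max()+1)): print(u,vs[us==u].max(),end='; ')
```

```text
handle c 5.19 edges 8.21 4.61
pipe 6.18
plate [np.float64(6.62), np.float64(5.78)]
fit handle 5.75 [(46, np.float64(44.333333333333336)), (47, np.float64(44.333333333333336)), (48, np.float64(44.333333333333336)), (49, np.float64(44.333333333333336)), (50, np.float64(44.333333333333336)), (51, np.float64(44.333333333333336)), (52, np.float64(44.333333333333336)), (53, np.float64(44.333333333333336)), (54, np.float64(44.0)), (55, np.float64(44.0)), (56, np.float64(44.0)), (57, np.float64(43.5)), (58, np.float64(43.333333333333336)), (59, np.float64(43.333333333333336))]
19 59
19 53; 20 53; 21 53; 22 52; 23 52; 24 52; 25 52; 26 52; 27 52; 50 50; 51 50; 52 50; 53 49; 54 49; Traceback (most recent call last):
  File "<stdin>", line 18, in <module>
    return umr_maximum(a, axis, None, out, keepdims, initial, where)
ValueError: zero-size array to reduction operation maximum which has no identity
```

```bash
python3 -m creep '0 0 0 0 0 0 0;0 0 0 0 0 0 0' | head -3; python3 -c "
from station import robot; print(robot.sense()['clock']); print(robot.finish_job())"
```

```text
clock: 25.05
eef_pos: [600.3, -448.5, 220.4]
ee_rot: [[0.087, 0.996, 0.008], [0.996, -0.087, -0.002], [-0.001, 0.008, -1.0]]
25.05
the job is handed in; nothing more can be done
None
```

I did every step in the order asked and handed the job in at 25 s. The one blemish is a brief overpush when the carrier reached the stop.

- **Pusher and carrier:** I gripped the larger orange pusher at its middle and used it to slide the blue carrier along the stage. Near the stop I moved in steps of about 2 mm.
- **The stop:** On first contact the force spiked to about 19 N. That is over the 14 N slip threshold even after about 2.5 N of carrier friction, so the stop may have slipped slightly. From the pusher's travel, any slip is under about 1.1 mm. I backed off at once, then pressed lightly again: the force rose to 7 N at the same place with no further movement.
- **Carrier at the end:** It sits square between the guides with about 33 mm sticking out of the mouth, within the 15–50 mm given. I could not read the seat pin or the stop slip directly.
- **Pusher put down:** It lies flat on the table near where it started.
- **Vacuum cock:** I pushed the red handle clockwise with closed fingers until it met a hard stop, at about 13 N with almost no movement. In the top picture the handle is at 5.8° and the pipe at 6.2°, so they are parallel within measuring error.
- **Bystanders:** The bottles and jar look undisturbed in the last pictures, and the arm was clear of everything at hand-in.

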